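Clear the doorway and slide the nursery cabinet shut

ROBOT

A 6-joint arm with a two-finger parallel gripper is mounted at the origin on the work surface. World frame = base frame: x ahead of the robot, y to its left, z up, the work surface at z = 0. Lengths are in m, angles in rad, forces in N, time in s.
With the tool pointing down it reaches from about 0.325 to 0.775 m from the base axis. Payload 9.3 kg.
Tool frame: the origin (TCP) lies at the very end of the fingers, on their centre line; the grasp point (between the pads) lies 19 mm behind it; y points along the fingers, z is the direction in which the jaws open and shut, and the axes are right-handed (so a half turn about y gives the same grasp; the last joint's range is limited). The gripper opens to 85 mm and grips with 20 to 120 N. Pads are 22 mm wide; open, the fingers measure 114 mm over their backs; the gripper's body (76 mm by 85 mm) begins 54 mm behind the grasp point. The pads swing forward as they close: fully open they stand 13 mm farther back than shut.
Start: joints at [-1.457, 0.259, 0.021, 1.334, 0, 1.418], TCP at [0.145, -0.531, 0.231] pointing down, gripper open.
Joint ranges: [-3.04, 3.04], [-0.91, 1.82], [-1.04, 1.36], [-1.92, 1.95], [-1.52, 1.45], [-3.14, 3.14]. Speed limits (rad/s): [2.22, 2.22, 2.79, 3.14, 3.14, 3.14].

INTERFACE

Orientations are given as a unit quaternion [x, y, z, w].
In Python, from workcell import readout, cams, close_job gives the robot as it stands.
- The arm moves only by the shell command python3 -m crank 'ROWS' [FORCE]. ROWS is JSON, a list of rows, each an object with "offset": the shift along the tool's x, y, z in units of 25 mm (1.0 is 25 mm), a list of three; "delta_rot": the turn, a rotation vector about the tool's x, y, z in units of 10 degrees (1.0 is 10 degrees), a list of three; "claw": the opening, from 0 (shut) to 1 (fully open). A call has 1 to 12 rows; each row is the pose to reach, as a shift and turn from the pose measured when the call began, along the tool's axes at that moment; what a row does not reach only later rows make up. A row lasts 1/8 s, in which the tool goes at most 62.5 mm and 10.7 degrees, less where a joint would pass 70% of its speed; a pose out of reach is approached as far as the arm can. A call with a gripper value outside its range is refused whole. The fingers move at their own pace and stop on an object; FORCE is the grip in N (left out, the last holds). Time passes only in rows, so rows that repeat a pose let the fingers close. It gives the time, the measured TCP pose, the force and the opening at its end, in the units of the state.
- readout.get_state(): the state, without advancing time (a new reading comes with each control period).
- cams.camera(name): name is "scene" or "top" or "wrist"; returns (picture, depth): 480x640x3 uint8, red, green, blue; 480x640 float32, m along the optical axis (not along the pixel's ray), 0 where there is no reading.
- cams.camera_model(name): a dict with "fx", "fy", "cx", "cy" (pixels), "rvec" (rotation vector, rad) and "tvec" (3), from world to camera coordinates, as OpenCV has them. Camera axes: x right, y down, z forward; pixel columns grow to the right and rows downward; lengths in m; the calibration is good to about 2 mm. A picture is of the moment at which its call begins: read the wrist's pose just before it. camera_model takes no time and is no camera call; for the wrist camera it gives the pose at the moment of the call.
- close_job(): hands the job in, once; it reports no verdict.
The state is a dict: "clock": time; "qpos": joint angles; "joint_vel": joint speeds; "joint_torque": joint torques, N m; "ee_pos": TCP position; "eef_rot": TCP orientation; "wrist_force": force on the tool from outside, world axes, zero at the start; "ft_torque": the same for the moment, N m; "opening": finger opening in m.
Only numpy, scipy, OpenCV 4.12 (cv2) and the standard library are available. Lean on these libraries where they do the work, as an engineer would, in place of code of your own. Each camera call takes 0.05 s, during which the arm holds its last target.

TASK

The sliding door of the low cabinet on the dresser will not shut because the wooden train car and the soap pump bottle stand in its way. Put the train car all the way into the open bay, stand the bottle upright on the dresser outside the cabinet, clear of the door, then slide the door fully shut against its frame, gently and without a bang. Keep the bottle and the car upright throughout and leave everything else where it is.

Things in the scene. Friction and masses are not known exactly. Their poses are not given: they have to be found in the camera images.
- cabinet: Low light-wood cabinet, fixed, 600 wide, 200 deep, 185 tall, books and plant on top. Origin: on the dresser top, in the plane of the carcass front. Its x points into the cabinet, y to the left along its width as seen from the robot, z up. Carcass y -305 to +295 mm. No floor: the dresser top runs on inside. Left bay open at y 0 to 280, inside depth 188, headroom 170.
- bay_mouth (a point): Middle of the open bay's mouth: cabinet x = 0, y = 140 mm, on the dresser top; axes as the cabinet's. Over the mouth, in front of the carcass, runs a dark steel rail (cabinet x -14 to -9, z 162 to 178 mm), on which the door hangs by two roller hangers (out to x = -31, up to z = 184).
- frame (a point): Foot of the frame that the door closes against: the inner front edge of the left side panel, at cabinet x = -24, y = 280 mm, z = 0. The panel is 15 thick (y 280 to 295) and reaches forward to x = -24.
- door (a joint): Sliding door, opening in m: 0 = fully shut (left edge against the frame), 0.29 = fully open, parked over the right half; it opens towards the cabinet's -y. White panel 295 wide, z 4 to 158 mm, at cabinet x -26 to -10; its left edge is at cabinet y = 280 mm minus the opening. It takes about 3 N to slide and stays where it is left; no catch, no spring.
- door_handle (a point): Middle (z = 111) of the door's upright steel bar handle, 10 thick, z 67 to 155 mm, bar axis at cabinet x = -60, 34 out from the door's face, 45 from the door's left edge; a 10 thick post joins it to the door at top and bottom. Axes as the cabinet's.
- car_mid (a point): Centre of the wooden toy train car, 35 mm over the dresser. 120 long (its x), 46 wide, 63 over the wheels, 70 tall; flat ends z 18 to 68, with a coupling stud 12 thick and 8 long at each end at z = 22. Its x points roughly into the cabinet at the start. The 30 mm wheels turn stiffly: it rolls along its x without coasting and drags sideways. About 0.2 kg.
- soap_mid (a point): Axis of the soap pump bottle, half-way up (95 mm over its foot). Round body 60 across up to z 110, its shoulder narrowing up to z 132 into a collar 29 across from z 132 to 166; pump head up to z 190 with a nozzle reaching 45 from the axis along the bottle's -x, z 173 to 189. About 0.3 kg.
- dish: Bystander: white ceramic dish, 110 in diameter, 26 tall; origin under its centre.
- jar: Bystander: amber cream jar with metal lid, 60 in diameter, 52 tall; origin under its centre.
- monitor: Bystander: white monitor parent unit standing up, 52 deep, 70 wide, 114 tall, with a stub aerial to 147; origin under its centre.
- brush: Bystander: wooden baby hairbrush lying down, 163 long along its x (from -80 to +83), 46 wide, 30 tall; origin under its middle.
- rattle: Bystander: wooden rattle standing on a 60 mm round foot, 104 tall; origin under its centre.

How it is judged:
By the outcome, as a careful person would: the job done as asked, in the order asked, and still so for the second after the job is handed in, with the robot touching nothing.
It also fails if it takes over 69 s, if anything falls off the work surface, if the arm or the gripper's body presses on something with over 40 N, if the wrist force passes 120 N, or if a joint passes its speed limit or range.

## Working session

There is one attempt and no reset: what is moved stays moved. The work goes in short steps, Python scripts to look and compute and a shell command to move; the robot and the scene stay as the last step left them, time stands still between calls to the robot, and variables do not carry over. Pictures are saved under pics/ and viewed, and the job is handed in when it is done.

```bash
mkdir -p pics; ls
cat > h.py <<'E'
import numpy as np, cv2
from scipy.spatial.transform import Rotation as R
from workcell import readout, cams
def snap(name, fn):
    m=cams.camera_model(name); p,d=cams.camera(name)
    cv2.imwrite('pics/'+fn+'.png',p[:,:,::-1]); np.savez('pics/'+fn+'.npz',p=p,d=d,**{k:np.array(v) for k,v in m.items()})
    return p,d,m
def load(fn):
    return np.load('pics/'+fn+'.npz')
def world(f):
    d=f['d']; v,u=np.mgrid[:480,:640]
    c=np.stack([(u-f['cx'])/f['fx']*d,(v-f['cy'])/f['fy']*d,d],-1)
    Rm=cv2.Rodrigues(f['rvec'])[0]
    w=(c-f['tvec'].reshape(3))@Rm
    w[d==0]=np.nan
    return w
def proj(f,P):
    return cv2.projectPoints(np.array(P,float).reshape(-1,3),f['rvec'],f['tvec'],np.array([[f['fx'],0,f['cx']],[0,f['fy'],f['cy']],[0,0,1.]]),None)[0][:,0]
E
python3 - <<'E'
from h import *
s=readout.get_state(); print({k:np.round(v,3) for k,v in s.items()})
for n in ['scene','top','wrist']:
    p,d,m=snap(n,n+'0'); print(n,m)
E
```

```text
pics
{'clock': np.float64(0.0), 'qpos': array([-1.457,  0.259,  0.021,  1.334,  0.   ,  1.418]), 'joint_vel': array([-0.   , -0.   ,  0.001,  0.001, -0.   ,  0.001]), 'joint_torque': array([-1.0000e-03, -5.5565e+01,  3.4452e+01,  1.4000e-02, -0.0000e+00,
        0.0000e+00]), 'ee_pos': array([ 0.145, -0.53 ,  0.231]), 'eef_rot': array([-0.094,  0.701, -0.7  ,  0.094]), 'wrist_force': array([ 0.826, -0.246,  0.736]), 'ft_torque': array([ 0.052,  0.03 , -0.035]), 'opening': np.float64(0.085)}
scene {'fx': 508.57124346255773, 'fy': 508.57124346255773, 'cx': 318.41694100100284, 'cy': 238.58818654271388, 'rvec': array([ 0.52253995, -2.86173284,  0.87804943]), 'tvec': array([0.44018497, 0.20240233, 0.98740389])}
top {'fx': 467.8485979431778, 'fy': 467.8485979431778, 'cx': 324.5506896977142, 'cy': 231.91276192696284, 'rvec': array([ 2.21807877, -2.21328251,  0.07118153]), 'tvec': array([-0.00266936,  0.46599508,  0.94000081])}
wrist {'fx': 364.59604996025126, 'fy': 364.59604996025126, 'cx': 315.1149944261094, 'cy': 243.7658124405659, 'rvec': array([-2.30252722,  1.75598619,  0.26255049]), 'tvec': array([-0.54942741, -0.03830924,  0.37821651])}
```

View pics/scene0.png

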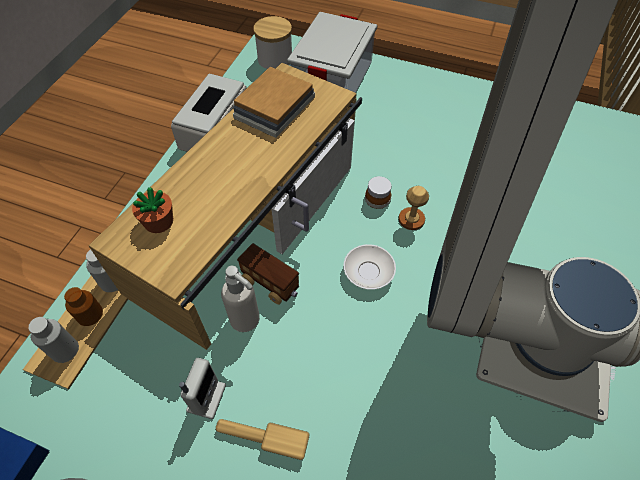

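View pics/top0.png

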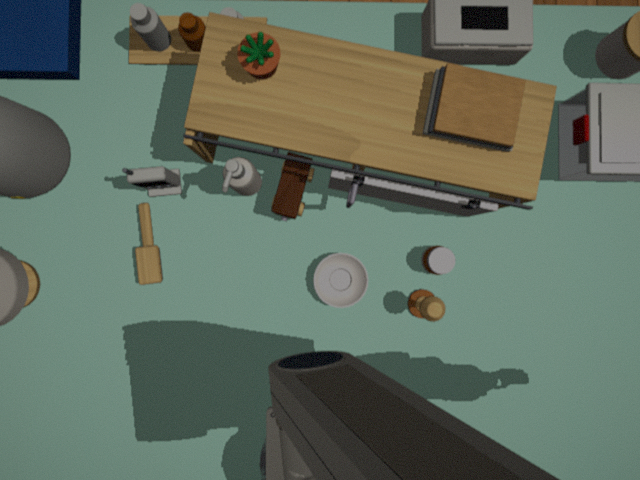

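View pics/wrist0.png

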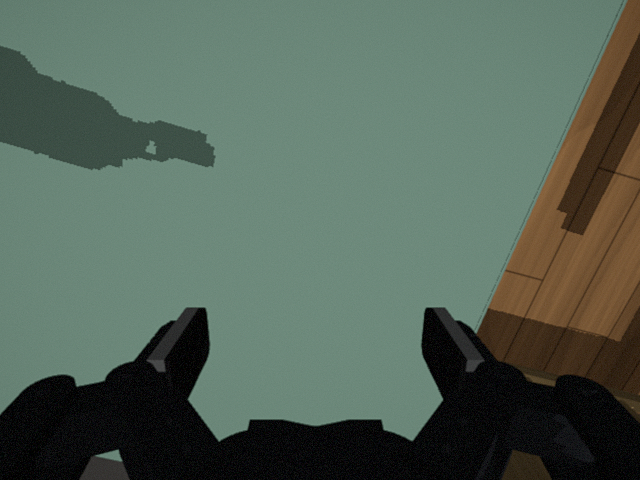

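Run:
```python
from h import *
f=load('top0'); w=world(f)
hsv=cv2.cvtColor(f['p'],cv2.COLOR_RGB2HSV)
def at(u,v): print((u,v),np.round(w[v,u],4))
for u,v in [(400,110),(205,60),(240,170),(290,190),(340,280),(438,260),(150,180),(148,260),(430,310),(355,188),(240,300)]: at(u,v)
# cabinet top plane
m=(abs(w[...,2]-0.185)<0.006)
m[:, :170]=0; m[:,570:]=0
n,l,st,c=cv2.connectedComponentsWithStats(m.astype(np.uint8))
i=1+np.argmax(st[1:,4]); P=w[l==i]; print(st[i],P[:,2].mean())
r=cv2.minAreaRect(P[:,:2].astype(np.float32)); print(r); print(cv2.boxPoints(r))
# object clouds: heights
z=w[...,2]
for name,(u0,v0,u1,v1) in dict(car=(262,145,315,222),soap=(215,150,268,205)).items():
    s=np.zeros_like(z,bool); s[v0:v1,u0:u1]=1
    for a,b in [(0.01,.04),(.04,.063),(.063,.075),(.1,.135),(.165,.2)]:
        q=w[s&(z>a)&(z<b)]
        if len(q): print(name,a,b,len(q),np.round(np.r_[q.mean(0),q.min(0),q.max(0)],3))
big=cv2.resize(f['p'][120:320,100:500],None,fx=2,fy=3,interpolation=cv2.INTER_CUBIC)
cv2.imwrite('pics/topz.png',cv2.resize(f['p'][130:270,180:380],None,fx=4,fy=4)[:,:,::-1])
g=load('scene0'); cv2.imwrite('pics/scz.png',cv2.resize(g['p'][170:350,170:370],None,fx=3.3,fy=3.3)[:,:,::-1])
```

```text
(400, 110) [ 0.6634 -0.1226  0.187 ]
(205, 60) [0.7449 0.2024 0.1846]
(240, 170) [0.5642 0.1455 0.1677]
(290, 190) [0.5435 0.0659 0.0678]
(340, 280) [ 0.3686 -0.0332  0.0061]
(438, 260) [ 0.4103 -0.2212  0.0521]
(150, 180) [0.5552 0.3162 0.1082]
(148, 260) [0.4092 0.3452 0.0282]
(430, 310) [ 0.3204 -0.1918  0.1037]
(355, 188) [ 0.5365 -0.0501  0.1548]
(240, 300) [ 0.3276  0.1696 -0.0026]
[  184    12   373   188 33834] 0.18474238268310073
((0.671753466129303, -0.07624518871307373), (0.600626528263092, 0.20126129686832428), 78.5523910522461)
[[ 0.513521   -0.35061184]
 [ 0.71077853 -0.39055654]
 [ 0.8299859   0.19812146]
 [ 0.6327284   0.23806617]]
car 0.01 0.04 201 [0.539 0.053 0.026 0.489 0.02  0.012 0.621 0.106 0.04 ]
car 0.04 0.063 14 [0.497 0.079 0.053 0.493 0.062 0.041 0.502 0.097 0.062]
car 0.063 0.075 1520 [0.55  0.064 0.069 0.492 0.024 0.063 0.618 0.102 0.074]
car 0.165 0.2 547 [0.593 0.057 0.179 0.575 0.021 0.165 0.606 0.108 0.189]
soap 0.01 0.04 72 [0.552 0.14  0.025 0.539 0.127 0.01  0.586 0.174 0.039]
soap 0.04 0.063 62 [0.552 0.14  0.052 0.54  0.127 0.04  0.578 0.172 0.062]
soap 0.063 0.075 32 [0.554 0.14  0.069 0.54  0.127 0.063 0.586 0.174 0.075]
soap 0.1 0.135 526 [0.563 0.148 0.122 0.54  0.127 0.1   0.598 0.185 0.135]
soap 0.165 0.2 395 [0.564 0.151 0.182 0.527 0.099 0.165 0.598 0.173 0.193]
```

View pics/topz.png

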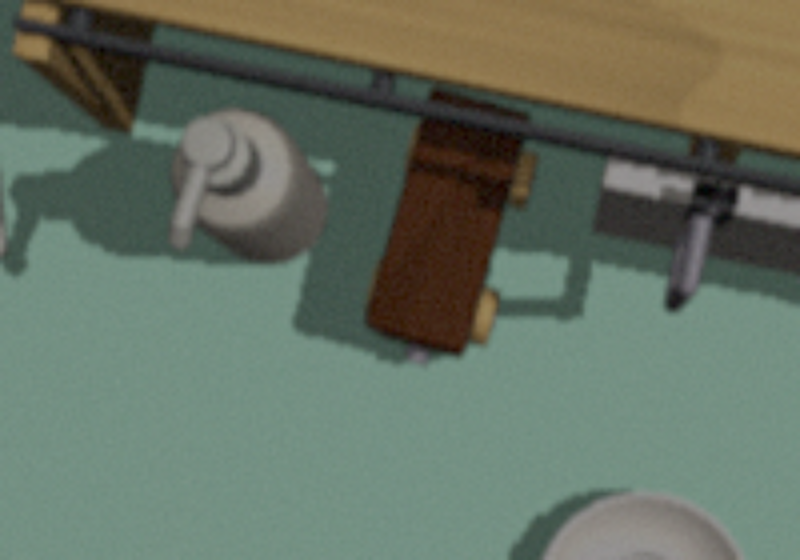

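View pics/scz.png

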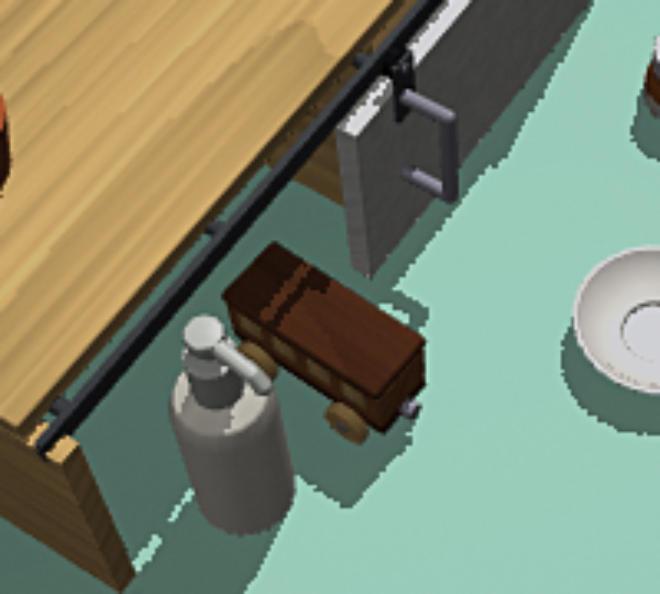

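```bash
cat >> h.py <<'E'
TH=np.deg2rad(-11.45); O=np.array([0.5740,-0.0517])
def cab(P):
    P=np.asarray(P,float); d=P[...,:2]-O; c,s=np.cos(TH),np.sin(TH)
    return np.concatenate([np.stack([d[...,0]*c+d[...,1]*s,-d[...,0]*s+d[...,1]*c],-1),P[...,2:]],-1)
def wor(P):
    P=np.asarray(P,float); c,s=np.cos(TH),np.sin(TH)
    return np.concatenate([np.stack([P[...,0]*c-P[...,1]*s,P[...,0]*s+P[...,1]*c],-1)+O,P[...,2:]],-1)
E
python3 - <<'E'
from h import *
for fn in ['top0','scene0']:
    f=load(fn); C=cab(world(f)); z=C[...,2]
    ok=np.isfinite(z)
    box=lambda x0,x1,y0,y1,z0,z1: C[ok&(C[...,0]>x0)&(C[...,0]<x1)&(C[...,1]>y0)&(C[...,1]<y1)&(z>z0)&(z<z1)]
    top=box(-.01,.21,-.31,.30,.18,.19); q=top
    print(fn,'carc',np.percentile(q,[.5,99.5],axis=0).round(4).tolist())
    q=box(-.15,.1,.02,.16,.055,.08); 
    r=cv2.minAreaRect(q[:,:2].astype(np.float32)); print('car top',len(q),r, np.median(q[:,2]), q[:,:2].min(0),q[:,:2].max(0))
    q=box(-.15,-.02,.14,.30,.168,.2); print('pump',len(q),np.percentile(q,[1,50,99],axis=0).round(4).tolist())
    q=box(-.15,-.02,.10,.30,.01,.105); 
    if len(q)>20:
        A=np.c_[2*q[:,:2],np.ones(len(q))]; s=np.linalg.lstsq(A,(q[:,:2]**2).sum(1),rcond=None)[0]; print('body',len(q),s[:2],np.sqrt(s[2]+s[:2]@s[:2]))
    q=box(-.15,-.02,.10,.30,.135,.163);
    if len(q)>20: print('collar',len(q),q.mean(0))
    q=box(-.09,-.045,-.1,.1,.1,.165); print('handle',len(q),q.mean(0) if len(q) else 0)
    q=box(-.03,.0,-.1,.03,.145,.16); print('door top',len(q),np.percentile(q,[1,99],axis=0).round(4).tolist() if len(q) else 0)
    q=box(-.3,-.08,-.3,.6,.008,.2);
E
```

```text
top0 carc [[0.0007, -0.3017, 0.1812], [0.199, 0.2921, 0.1882]]
car top 1547 ((-0.04398428276181221, 0.07861743867397308), (0.11107711493968964, 0.11985054612159729), 85.57916259765625) 0.06949888925117412 [-0.10263582  0.02144011] [0.01979276 0.13688704]
pump 304 [[-0.0894, 0.1929, 0.1682], [-0.0528, 0.2047, 0.1873], [-0.0204, 0.2907, 0.1916]]
body 1175 [-0.04832466  0.18338294] 0.06783880584734073
collar 87 [-0.04200784  0.22530098  0.14943107]
handle 82 [-0.05646828 -0.00389567  0.14603651]
door top 545 [[-0.0285, -0.0989, 0.146], [-0.0126, 0.0286, 0.1597]]
scene0 carc [[-0.0021, -0.2974, 0.181], [0.1963, 0.2973, 0.1892]]
car top 1536 ((-0.04622365161776543, 0.07970185577869415), (0.11608432978391647, 0.12236045300960541), 85.97425842285156) 0.0703452499136491 [-0.105303    0.02019505] [0.01712672 0.14094365]
pump 326 [[-0.0919, 0.1976, 0.1681], [-0.0551, 0.2115, 0.1875], [-0.021, 0.2961, 0.193]]
body 2205 [-0.03813801  0.18614955] 0.07157088743625145
collar 201 [-0.04456386  0.24359474  0.14888673]
handle 130 [-0.06068966  0.00091827  0.13769527]
door top 400 [[-0.0298, -0.0988, 0.1454], [-0.0133, 0.0291, 0.1599]]
```

Run:
```python
from h import *
def circ(q):
    A=np.c_[2*q[:,:2],np.ones(len(q))]; s=np.linalg.lstsq(A,(q[:,:2]**2).sum(1),rcond=None)[0]; return s[:2].round(4),np.sqrt(s[2]+s[:2]@s[:2]).round(4),len(q)
for fn in ['top0','scene0']:
    f=load(fn); C=cab(world(f)); z=C[...,2]
    ok=np.isfinite(z)
    box=lambda x0,x1,y0,y1,z0,z1: C[ok&(C[...,0]>x0)&(C[...,0]<x1)&(C[...,1]>y0)&(C[...,1]<y1)&(z>z0)&(z<z1)]
    pc=lambda n,q,p=[1,50,99]: print(fn,n,len(q),np.percentile(q,p,axis=0).round(4).tolist() if len(q) else 0)
    q=box(-.15,.1,.04,.14,.064,.075); M=np.zeros((400,400),np.uint8)
    r=cv2.minAreaRect(q[:,:2].astype(np.float32)); print('car top',len(q),r)
    H=np.histogram(q[:,1],bins=20); print(H[0],H[1].round(3))
    print('body',circ(box(-.15,-.02,.16,.26,.01,.105)))
    q=box(-.15,-.02,.16,.28,.184,.2); pc('pumphead',q)
    q=box(-.15,-.02,.16,.28,.135,.163); pc('collar',q); print(circ(q))
    pc('handle',box(-.09,-.045,-.1,.06,.1,.165)); pc('doortop',box(-.03,-.0,-.1,.06,.15,.16))
    pc('doorface',box(-.03,-.0,-.1,.06,.05,.15))
```

```text
car top 1517 ((-0.04162535443902016, 0.10876047611236572), (0.04997894540429115, 0.12003163993358612), 85.92373657226562)
[15 50 75 87 86 83 87 87 84 90 84 90 86 85 87 86 91 80 60 24] [0.08  0.083 0.086 0.089 0.092 0.094 0.097 0.1   0.103 0.106 0.109 0.111
 0.114 0.117 0.12  0.123 0.126 0.128 0.131 0.134 0.137]
body (array([-0.0459,  0.2035]), np.float64(0.0297), 254)
top0 pumphead 233 [[-0.0848, 0.1934, 0.1845], [-0.0524, 0.2047, 0.1884], [-0.0367, 0.2129, 0.1918]]
top0 collar 61 [[-0.0605, 0.189, 0.136], [-0.053, 0.1928, 0.1498], [-0.0209, 0.2797, 0.1626]]
(array([-0.0294,  0.2332]), np.float64(0.0462), 61)
top0 handle 82 [[-0.0642, -0.0091, 0.1012], [-0.0574, -0.0038, 0.1525], [-0.0457, 0.0006, 0.1561]]
top0 doortop 560 [[-0.0284, -0.0989, 0.1509], [-0.0197, -0.0385, 0.1572], [-0.0126, 0.0392, 0.1597]]
top0 doorface 569 [[-0.0283, -0.0985, 0.0515], [-0.0252, -0.035, 0.1034], [-0.0246, 0.0397, 0.1484]]
car top 1368 ((-0.04522905871272087, 0.08968360722064972), (0.09559666365385056, 0.12188190221786499), 86.27836608886719)
[ 21   0   0   0   0   0   0   0   2  58 126 124 131 136 132 129 133 138
 139  99] [0.041 0.046 0.051 0.056 0.06  0.065 0.07  0.075 0.08  0.085 0.09  0.095
 0.1   0.105 0.11  0.115 0.12  0.125 0.13  0.135 0.14 ]
body (array([-0.0483,  0.2064]), np.float64(0.0295), 694)
scene0 pumphead 214 [[-0.0902, 0.1975, 0.1842], [-0.0573, 0.2094, 0.1892], [-0.0398, 0.2164, 0.1931]]
scene0 collar 125 [[-0.0632, 0.201, 0.1353], [-0.0587, 0.216, 0.1488], [-0.0398, 0.2212, 0.1626]]
(array([-0.0487,  0.2069]), np.float64(0.0135), 125)
scene0 handle 130 [[-0.0673, -0.0043, 0.1034], [-0.0624, 0.0014, 0.1427], [-0.0458, 0.0051, 0.1577]]
scene0 doortop 403 [[-0.0298, -0.0981, 0.1502], [-0.023, -0.0337, 0.1579], [-0.0133, 0.0433, 0.1599]]
scene0 doorface 1228 [[-0.0292, -0.0983, 0.0514], [-0.0274, -0.0103, 0.1031], [-0.0132, 0.0444, 0.1491]]
```

Run:
```python
from h import *
s=readout.get_state(); T=R.from_quat(s['eef_rot']).as_matrix(); print(T.round(3))
f=load('wrist0'); Rm=cv2.Rodrigues(f['rvec'])[0]; cp=-Rm.T@f['tvec'].reshape(3)
print('cam world',cp,'tool frame',T.T@(cp-s['ee_pos']), 'axis',(T.T@Rm[2]).round(3))
for n,p in dict(car=[-.043,.11,.035],rear=[-.103,.114,.04],end=[.035,.104,.04],soap=[-.047,.205,.15],handle=[-.06,-.002,.12]).items(): print(n,wor(np.array(p)).round(4))
for n,uv in dict(dish=(340,280),jar=(438,260),mon=(155,180),brush=(148,250),rattle=(428,308)).items():
    print(n,cab(world(load('top0'))[uv[1],uv[0]]).round(3))
```

```text
[[-0.965 -0.     0.264]
 [-0.264  0.001 -0.965]
 [-0.    -1.    -0.001]]
cam world [ 0.21623747 -0.5108168   0.37241558] tool frame [-0.07390935 -0.1416109  -0.00016438] axis [0.291 0.957 0.   ]
car [0.5537 0.0646 0.035 ]
rear [0.4957 0.0805 0.04  ]
end [0.6289 0.0433 0.04  ]
soap [0.5686 0.1586 0.15  ]
handle [ 0.5148 -0.0417  0.12  ]
dish [-0.205 -0.023  0.006]
jar [-0.127 -0.199  0.052]
mon [-0.09   0.347  0.11 ]
brush [-0.221  0.359  0.031]
rattle [-0.218 -0.184  0.102]
```

```bash
python3 -m crank '[{"offset":[-1.5,0,-1.75],"delta_rot":[0,-1,0],"claw":0.3},{"offset":[-3,0,-3.5],"delta_rot":[0,-2,0],"claw":0.3},{"offset":[-4.5,0,-5.2],"delta_rot":[0,-3,0],"claw":0.3},{"offset":[-6,0,-7],"delta_rot":[0,-4,0],"claw":0.3},{"offset":[-7.5,0,-8.7],"delta_rot":[0,-5,0],"claw":0.3},{"offset":[-9,0,-10.5],"delta_rot":[0,-6,0],"claw":0.3},{"offset":[-10.5,0,-12.2],"delta_rot":[0,-7,0],"claw":0.3},{"offset":[-12,0,-14],"delta_rot":[0,-8,0],"claw":0.3},{"offset":[-13.5,0,-15.7],"delta_rot":[0,-9,0],"claw":0.3},{"offset":[-15,0,-17.4],"delta_rot":[0,-10,0],"claw":0.3},{"offset":[-16.6,0,-19.1],"delta_rot":[0,-11,0],"claw":0.3},{"offset":[-18.2,0,-20.9],"delta_rot":[0,-12,0],"claw":0.3}]' 20
cat >> h.py <<'E'
def to(cabpos, az, tau, camback=True):
    """print offset/rotvec (units) from current pose to TCP at cab pos; az deg world, tau deg down pitch"""
    s=readout.get_state(); T=R.from_quat(s['eef_rot']).as_matrix()
    a,t=np.deg2rad([az,tau]); ca,sa,ct,st=np.cos(a),np.sin(a),np.cos(t),np.sin(t)
    y=np.array([ca*ct,sa*ct,-st]); x=np.array([ca*st,sa*st,ct])
    if not camback: x=-x
    G=np.c_[x,y,np.cross(x,y)]
    d=wor(np.array(cabpos,float))-s['ee_pos']
    print('off',(T.T@d/.025).round(2),'rot',(np.rad2deg(R.from_matrix(T.T@G).as_rotvec())/10).round(2))
def st():
    s=readout.get_state(); T=R.from_quat(s['eef_rot']).as_matrix()
    print('t',round(float(s['clock']),2),'cab',cab(s['ee_pos']).round(4),'q',np.round(s['qpos'],2),'F',np.round(s['wrist_force'],1),'open',round(float(s['opening']),4))
    print('T rows xyz:',T.T.round(3).tolist())
E
python3 - <<'E'
from h import *
st(); to([-.155,.117,.10],-15.5,45)
E
```

```text
clock: 1.65
ee_pos: [0.4467, 0.0956, 0.2314]
eef_rot: [-0.654, 0.267, -0.267, 0.655]
wrist_force: [0.5, -1.3, 0.1]
opening: 0.0257
t 1.65 cab [-0.154   0.1191  0.2314] q [ 0.03  0.1  -0.18  1.29  0.    0.8 ] F [ 0.5 -1.3  0.1] open 0.0257
T rows xyz: [[0.715, -0.699, -0.0], [0.0, 0.001, -1.0], [0.699, 0.715, 0.001]]
off [ 0.02  5.26 -0.1 ] rot [ 1.13 -2.74 -4.4 ]
```

```bash
python3 -m crank '[{"offset":[0,0.7,0],"delta_rot":[0.16,-0.39,-0.63],"claw":0.3},{"offset":[0,1.5,0],"delta_rot":[0.32,-0.78,-1.26],"claw":0.3},{"offset":[0,2.2,0],"delta_rot":[0.48,-1.17,-1.89],"claw":0.3},{"offset":[0,3,0],"delta_rot":[0.65,-1.56,-2.5],"claw":0.3},{"offset":[0,3.7,0],"delta_rot":[0.81,-1.95,-3.14],"claw":0.3},{"offset":[0,4.5,-0.1],"delta_rot":[0.97,-2.35,-3.77],"claw":0.3},{"offset":[0,5.25,-0.1],"delta_rot":[1.13,-2.74,-4.4],"claw":0.3},{"offset":[0,5.25,-0.1],"delta_rot":[1.13,-2.74,-4.4],"claw":0.3}]'
python3 - <<'E'
from h import *
st(); to([-.155,.1175,.036],-15.5,45); snap('scene','s1');snap('top','t1')
E
```

```text
clock: 2.65
ee_pos: [0.451, 0.0983, 0.1075]
eef_rot: [0.685, 0.179, 0.355, -0.611]
wrist_force: [-1.1, -0.2, -0.5]
opening: 0.0254
t 2.65 cab [-0.1503  0.1226  0.1075] q [ 0.26 -0.04 -1.04 -0.13 -0.37  0.4 ] F [-1.1 -0.2 -0.5] open 0.0254
T rows xyz: [[0.683, -0.19, 0.705], [0.679, -0.19, -0.709], [0.268, 0.963, -0.001]]
off [-2.14  1.91 -0.21] rot [ 0.01 -0.   -0.02]
```

View pics/s1.png

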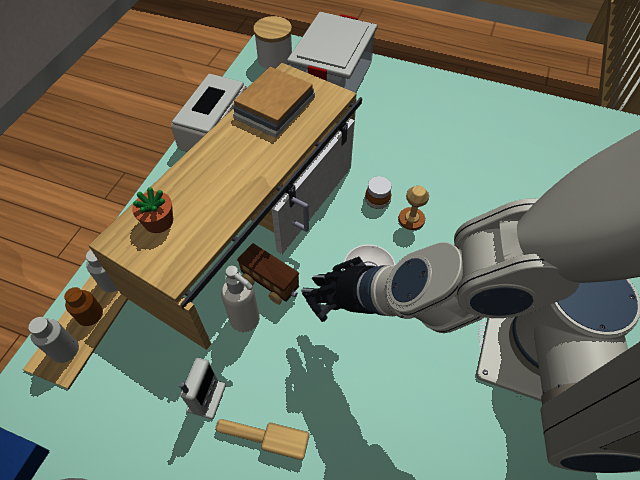

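View pics/t1.png

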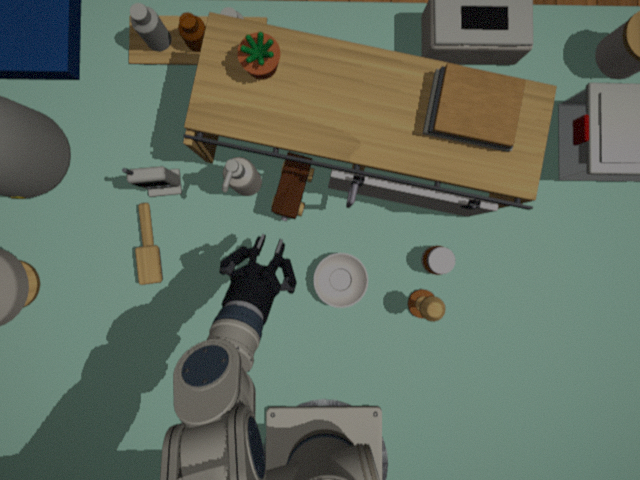

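Run:
```python
from h import *
to([-.13,.1165,.036],-15.5,45)
```

```text
off [-1.24  2.63 -0.09] rot [ 0.03  0.01 -0.06]
```

```bash
python3 -m crank '[{"offset":[-0.4,0.6,0],"delta_rot":[0,0,0],"claw":0.3},{"offset":[-0.8,1.2,0],"delta_rot":[0,0,0],"claw":0.3},{"offset":[-1.2,1.9,-0.1],"delta_rot":[0,0,0],"claw":0.3},{"offset":[-1.24,2.63,-0.1],"delta_rot":[0,0,0],"claw":0.3},{"offset":[-1.24,2.63,-0.1],"delta_rot":[0,0,0],"claw":0.3}]'
python3 - <<'E'
from h import *
st(); to([-.13,.1165,.036],-15.5,45); 
for x,y in [(-.111,.1145),(-.06,.111),(0,.107),(.028,.1045)]: to([x,y,.036],-15.5,45)
snap('wrist','w1')
E
```

```text
clock: 3.38
ee_pos: [0.4862, 0.0995, 0.0514]
eef_rot: [0.694, 0.163, 0.346, -0.61]
wrist_force: [-1.2, -0.1, 0.4]
opening: 0.0255
t 3.38 cab [-0.1161  0.1307  0.0514] q [ 0.24  0.15 -1.04 -0.28 -0.36  0.4 ] F [-1.2 -0.1  0.4] open 0.0255
T rows xyz: [[0.708, -0.196, 0.679], [0.648, -0.203, -0.734], [0.282, 0.959, -0.017]]
off [-0.8   0.12 -0.6 ] rot [ 0.13  0.01 -0.23]
off [-0.24  0.64 -0.62] rot [ 0.13  0.01 -0.23]
off [ 1.27  2.02 -0.58] rot [ 0.13  0.01 -0.23]
off [ 3.03  3.66 -0.54] rot [ 0.13  0.01 -0.23]
off [ 3.86  4.42 -0.54] rot [ 0.13  0.01 -0.23]
```

View pics/w1.png

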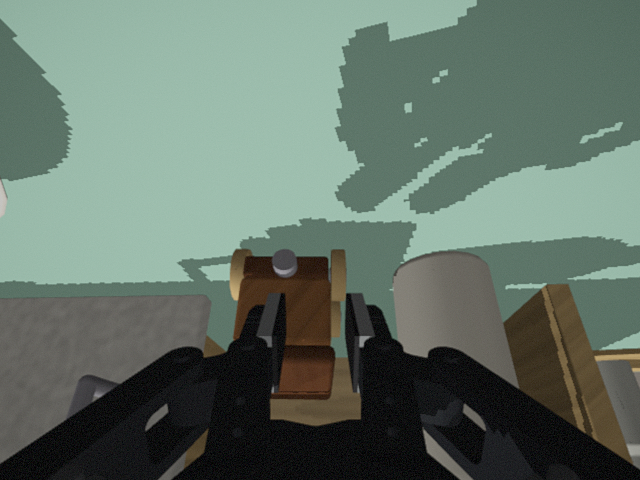

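Run:
```python
from h import *
to([-.128,.1165,.042],-15.5,60)
```

```text
off [-0.58  0.02 -0.6 ] rot [ 0.13 -0.01  1.28]
```

```bash
python3 -m crank '[{"offset":[-0.4,-0.2,-0.1],"delta_rot":[0.05,0,0.6],"claw":0.3},{"offset":[-0.58,0.02,-0.6],"delta_rot":[0.13,0,1.28],"claw":0.3},{"offset":[-0.58,0.02,-0.6],"delta_rot":[0.13,0,1.28],"claw":0.3},{"offset":[-0.58,0.02,-0.6],"delta_rot":[0.13,0,1.28],"claw":0.3}]'
python3 - <<'E'
from h import *
st(); 
for x,y in [(-.128,.1165),(-.113,.1155),(-.06,.111)]: to([x,y,.042],-15.5,60)
snap('wrist','w2');snap('top','t2')
E
```

```text
clock: 3.92
ee_pos: [0.471, 0.0877, 0.0421]
eef_rot: [0.701, 0.089, 0.275, -0.652]
wrist_force: [-0.3, -0.2, -1.1]
opening: 0.026
t 3.92 cab [-0.1286  0.1162  0.0421] q [ 0.13  0.1  -0.91  0.07 -0.2   0.35] F [-0.3 -0.2 -1.1] open 0.026
T rows xyz: [[0.833, -0.234, 0.501], [0.483, -0.134, -0.865], [0.269, 0.963, 0.001]]
off [0.02 0.02 0.01] rot [ 0.   -0.01  0.01]
off [0.54 0.32 0.02] rot [ 0.   -0.01  0.01]
off [ 2.38  1.38 -0.01] rot [ 0.   -0.01  0.01]
```

View pics/w2.png

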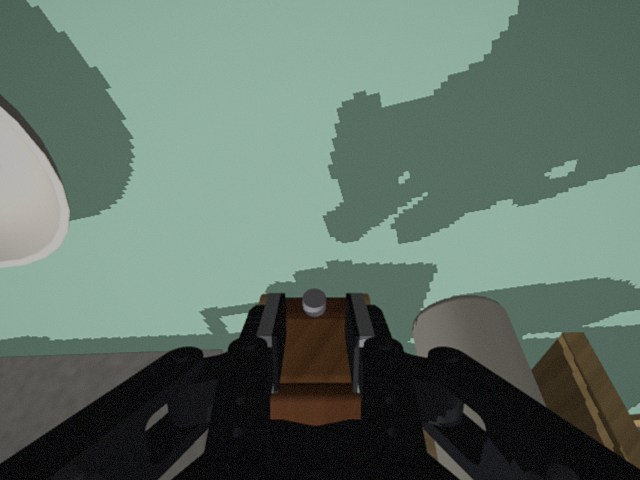

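View pics/t2.png

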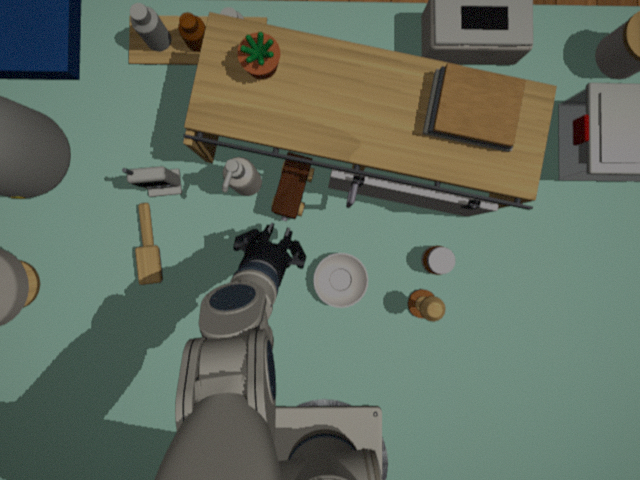

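```bash
python3 -m crank '[{"offset":[0.35,0.2,0],"delta_rot":[0,0,0],"claw":0.3},{"offset":[0.7,0.4,0],"delta_rot":[0,0,0],"claw":0.3},{"offset":[1.05,0.6,0],"delta_rot":[0,0,0],"claw":0.3},{"offset":[1.4,0.8,0],"delta_rot":[0,0,0],"claw":0.3},{"offset":[1.75,1,0],"delta_rot":[0,0,0],"claw":0.3},{"offset":[2.1,1.2,0],"delta_rot":[0,0,0],"claw":0.3},{"offset":[2.4,1.4,0],"delta_rot":[0,0,0],"claw":0.3},{"offset":[2.4,1.4,0],"delta_rot":[0,0,0],"claw":0.3}]'
python3 - <<'E'
from h import *
st(); 
for x,y in [(-.06,.111),(-.03,.109),(0,.107),(.025,.1045)]: to([x,y,.037],-15.5,42)
snap('wrist','w3');snap('scene','s3')
E
```

```text
clock: 5.03
ee_pos: [0.5384, 0.0692, 0.0414]
eef_rot: [0.701, 0.089, 0.274, -0.652]
wrist_force: [0.1, -0.6, -0.5]
opening: 0.0255
t 5.03 cab [-0.0589  0.1115  0.0414] q [ 0.06  0.19 -0.8   0.08 -0.16  0.29] F [ 0.1 -0.6 -0.5] open 0.0255
T rows xyz: [[0.834, -0.233, 0.5], [0.482, -0.134, -0.866], [0.269, 0.963, 0.001]]
off [-0.12  0.13 -0.02] rot [ 0.   -0.01 -1.8 ]
off [ 0.92  0.73 -0.02] rot [ 0.   -0.01 -1.8 ]
off [ 1.96  1.33 -0.01] rot [ 0.   -0.01 -1.8 ]
off [ 2.83  1.84 -0.04] rot [ 0.   -0.01 -1.8 ]
```

View pics/w3.png

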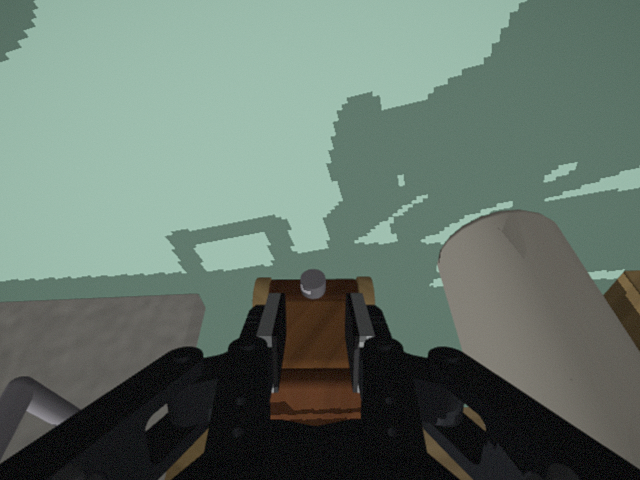

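View pics/s3.png

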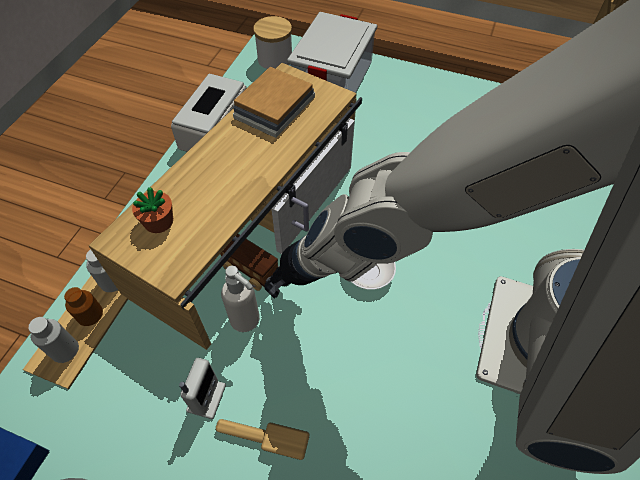

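```bash
python3 -m crank '[{"offset":[0.2,0.25,0],"delta_rot":[0,0,-0.5],"claw":0.3},{"offset":[0.5,0.5,0],"delta_rot":[0,0,-1],"claw":0.3},{"offset":[0.85,0.7,0],"delta_rot":[0,0,-1.5],"claw":0.3},{"offset":[1.2,0.9,0],"delta_rot":[0,0,-1.8],"claw":0.3},{"offset":[1.6,1.12,0],"delta_rot":[0,0,-1.8],"claw":0.3},{"offset":[2,1.35,0],"delta_rot":[0,0,-1.8],"claw":0.3},{"offset":[2.0,1.35,0],"delta_rot":[0,0,-1.8],"claw":0.3}]'
python3 - <<'E'
from h import *
st(); 
for x,y in [(0,.107),(.03,.1045)]: to([x,y,.037],-15.5,42)
snap('wrist','w4');snap('scene','s4')
E
```

```text
clock: 6.0
ee_pos: [0.5971, 0.0528, 0.0379]
eef_rot: [0.679, 0.197, 0.373, -0.601]
wrist_force: [-0.4, -0.9, 0.4]
opening: 0.0254
t 6.0 cab [0.0019 0.107  0.0379] q [ 0.07  0.32 -0.98 -0.54 -0.25  0.24] F [-0.4 -0.9  0.4] open 0.0254
T rows xyz: [[0.643, -0.181, 0.744], [0.717, -0.2, -0.668], [0.269, 0.963, 0.001]]
off [-0.08 -0.03 -0.01] rot [ 0.   -0.01  0.01]
off [ 0.73  0.87 -0.02] rot [ 0.   -0.01  0.01]
```

View pics/w4.png

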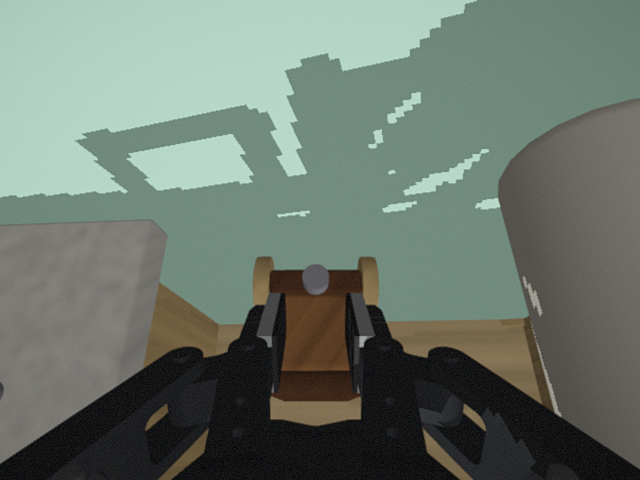

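View pics/s4.png

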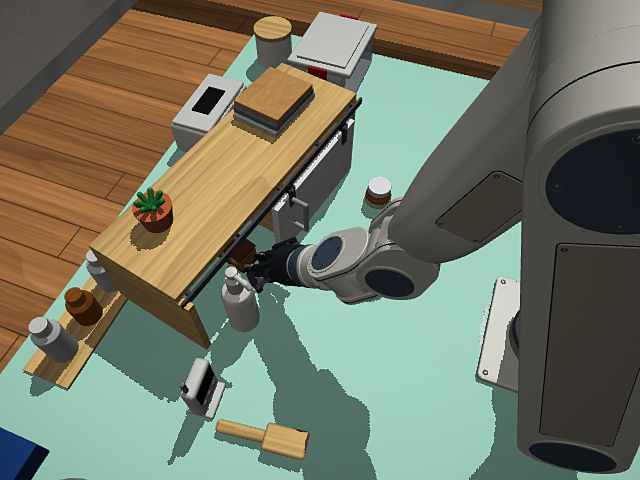

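```bash
python3 -m crank '[{"offset":[0.2,0.23,0],"delta_rot":[0,0,0],"claw":0.3},{"offset":[0.4,0.47,0],"delta_rot":[0,0,0],"claw":0.3},{"offset":[0.6,0.7,0],"delta_rot":[0,0,0],"claw":0.3},{"offset":[0.75,0.87,0],"delta_rot":[0,0,0],"claw":0.3},{"offset":[0.75,0.87,0],"delta_rot":[0,0,0],"claw":0.3}]'
python3 - <<'E'
from h import *
st(); 
for x,y in [(.03,.1045)]: to([x,y,.037],-15.5,42)
snap('wrist','w5')
f=load('w5');C=cab(world(f));z=C[...,2]
for u,v in [(316,320),(300,340),(316,278)]: print(C[v,u])
E
```

```text
clock: 6.72
ee_pos: [0.624, 0.045, 0.0369]
eef_rot: [0.679, 0.197, 0.373, -0.601]
wrist_force: [-0.7, -1.1, 0.5]
opening: 0.0258
t 6.72 cab [0.0298 0.1047 0.0369] q [ 0.05  0.35 -0.93 -0.52 -0.24  0.22] F [-0.7 -1.1  0.5] open 0.0258
T rows xyz: [[0.644, -0.181, 0.744], [0.716, -0.2, -0.669], [0.269, 0.963, 0.001]]
off [ 0.01  0.   -0.01] rot [ 0.01 -0.01  0.  ]
[0.03583515 0.10473156 0.03805117]
[0.03454434 0.09782597 0.04697954]
[0.02691421 0.10538786 0.02137544]
```

View pics/w5.png

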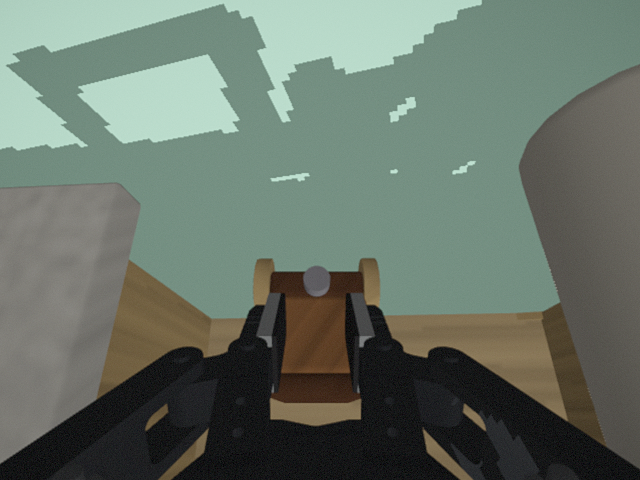

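Run:
```python
from h import *
to([0,.107,.037],-15.5,42); to([-.03,.109,.04],-15.5,48);to([-.06,.111,.043],-15.5,55);to([-.12,.117,.06],-15.5,60);to([-.16,.121,.12],-15.5,75);to([-.16,.121,.25],-11.45,90)
```

```text
off [-0.78 -0.88  0.  ] rot [ 0.01 -0.01  0.  ]
off [-1.5  -1.86 -0.  ] rot [ 0.01 -0.01  0.6 ]
off [-2.21 -2.83 -0.01] rot [ 0.01 -0.01  1.3 ]
off [-3.32 -5.08  0.05] rot [ 0.   -0.01  1.8 ]
off [-2.61 -7.88  0.1 ] rot [ 0.   -0.01  3.3 ]
off [  1.25 -11.36   0.1 ] rot [ 0.17 -0.39  4.8 ]
```

```bash
python3 -m crank '[{"offset":[-0.4,-0.44,0],"delta_rot":[0,0,0],"claw":0.3},{"offset":[-0.78,-0.88,0],"delta_rot":[0,0,0],"claw":0.3},{"offset":[-1.5,-1.86,0],"delta_rot":[0,0,0.6],"claw":0.3},{"offset":[-2.2,-2.83,0],"delta_rot":[0,0,1.3],"claw":0.3},{"offset":[-2.8,-4,0],"delta_rot":[0,0,1.6],"claw":0.3},{"offset":[-3.3,-5.1,0],"delta_rot":[0,0,1.9],"claw":0.3},{"offset":[-3,-6.5,0],"delta_rot":[0,0,2.6],"claw":0.3},{"offset":[-2.6,-7.9,0.1],"delta_rot":[0,0,3.3],"claw":0.5},{"offset":[-0.7,-9.6,0.1],"delta_rot":[0.1,-0.2,4],"claw":1},{"offset":[1.2,-11.3,0.1],"delta_rot":[0.17,-0.4,4.8],"claw":1},{"offset":[1.2,-11.3,0.1],"delta_rot":[0.17,-0.4,4.8],"claw":1}]'
python3 - <<'E'
from h import *
st(); p,d,m=snap('top','t6'); snap('scene','s6'); snap('wrist','w6')
def circ(q):
    A=np.c_[2*q[:,:2],np.ones(len(q))]; s=np.linalg.lstsq(A,(q[:,:2]**2).sum(1),rcond=None)[0]; return s[:2].round(4),np.sqrt(s[2]+s[:2]@s[:2]).round(4),len(q)
for fn in ['t6','s6','w6']:
    f=load(fn); C=cab(world(f)); z=C[...,2]; ok=np.isfinite(z)
    box=lambda x0,x1,y0,y1,z0,z1: C[ok&(C[...,0]>x0)&(C[...,0]<x1)&(C[...,1]>y0)&(C[...,1]<y1)&(z>z0)&(z<z1)]
    q=box(-.15,-.015,.16,.27,.01,.105)
    if len(q)>20: print(fn,'body',circ(q))
    q=box(-.12,-.025,.16,.25,.17,.2);
    if len(q)>20:
        u,s,v=np.linalg.svd(q[:,:2]-q[:,:2].mean(0)); print('noz dir',np.rad2deg(np.arctan2(*v[0][::-1])),q[:,:2].mean(0),q.min(0),q.max(0))
to([-.0475,.2055,.25],-11.45,90)
E
```

```text
clock: 8.15
ee_pos: [0.4421, 0.0986, 0.2504]
eef_rot: [0.704, -0.07, 0.07, -0.704]
wrist_force: [0.8, 0.4, 0.2]
opening: 0.0854
t 8.15 cab [-0.1592  0.1211  0.2504] q [ 0.03  0.09 -0.15  1.34 -0.    0.23] F [0.8 0.4 0.2] open 0.0854
T rows xyz: [[0.98, -0.197, 0.0], [0.0, -0.0, -1.0], [0.197, 0.98, -0.0]]
noz dir -69.27202525639254 [-0.03975425  0.20467654] [-0.04290583  0.19793918  0.18625338] [-0.03628464  0.21115098  0.19235751]
s6 body (array([-0.0489,  0.2054]), np.float64(0.0295), 703)
noz dir 172.1001213684451 [-0.06254374  0.20894749] [-0.0943523   0.19509086  0.17011165] [-0.03778503  0.21892934  0.19472736]
w6 body (array([-0.0482,  0.2036]), np.float64(0.0297), 2443)
noz dir -26.380174213147534 [-0.05665333  0.19886929] [-0.07213464  0.19256481  0.17007286] [-0.04317041  0.20674008  0.19009642]
off [ 4.51 -0.08  3.37] rot [0.   0.01 0.01]
```

View pics/w6.png

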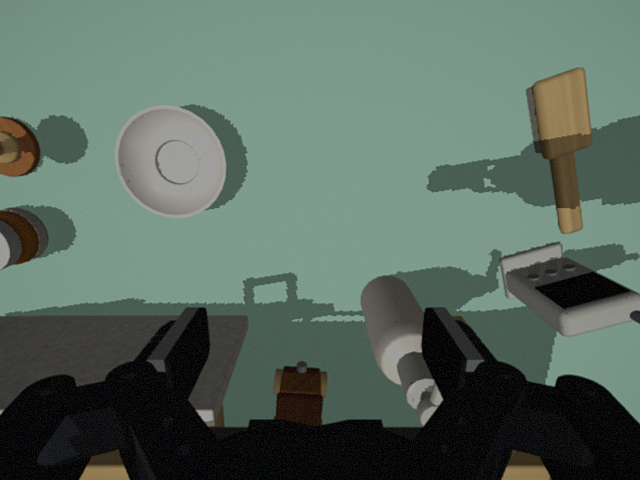

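View pics/t6.png

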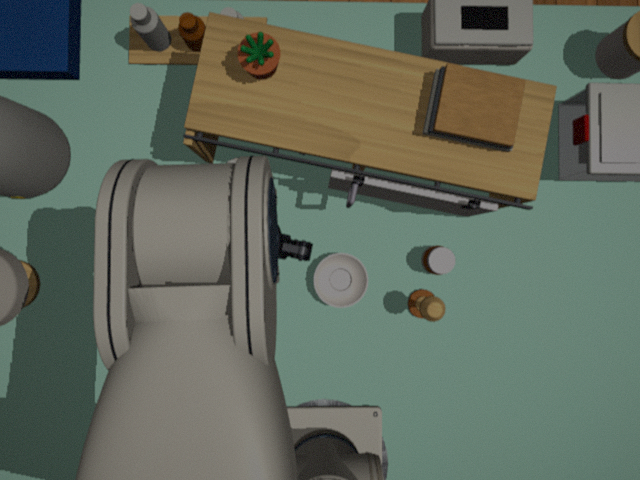

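```bash
python3 -m crank '[{"offset":[1.1,0,0.85],"delta_rot":[0,0,0],"claw":1},{"offset":[2.2,0,1.7],"delta_rot":[0,0,0],"claw":1},{"offset":[3.3,0,2.5],"delta_rot":[0,0,0],"claw":1},{"offset":[4.47,0,3.32],"delta_rot":[0,0,0],"claw":1},{"offset":[4.47,0.4,3.32],"delta_rot":[0,0,0],"claw":1},{"offset":[4.47,0.4,3.32],"delta_rot":[0,0,0],"claw":1}]'
python3 - <<'E'
from h import *
st(); snap('wrist','w7'); snap('scene','s7')
to([-.0483,.2043,.13],-11.45,90)
E
```

```text
clock: 9.05
ee_pos: [0.5653, 0.1581, 0.236]
eef_rot: [0.704, -0.071, 0.069, -0.703]
wrist_force: [-0.6, -1.1, -0.7]
opening: 0.0853
t 9.05 cab [-0.0501  0.2039  0.236 ] q [ 0.13  0.32  0.13  1.38 -0.    0.33] F [-0.6 -1.1 -0.7] open 0.0853
T rows xyz: [[0.98, -0.197, -0.003], [-0.003, -0.001, -1.0], [0.197, 0.98, -0.002]]
off [0.05 4.31 0.02] rot [0.01 0.01 0.  ]
```

View pics/w7.png

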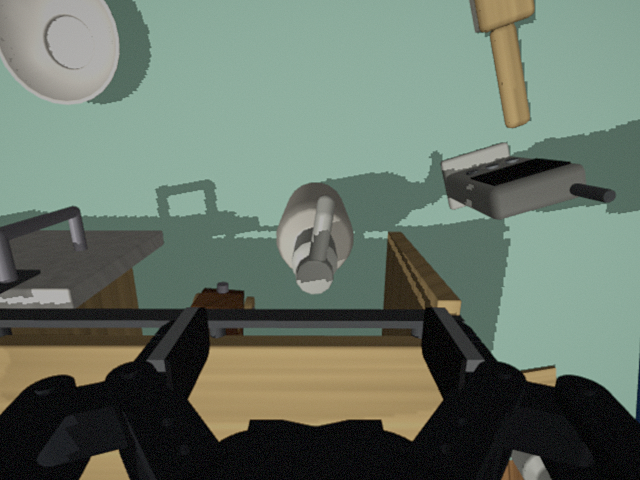

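View pics/s7.png

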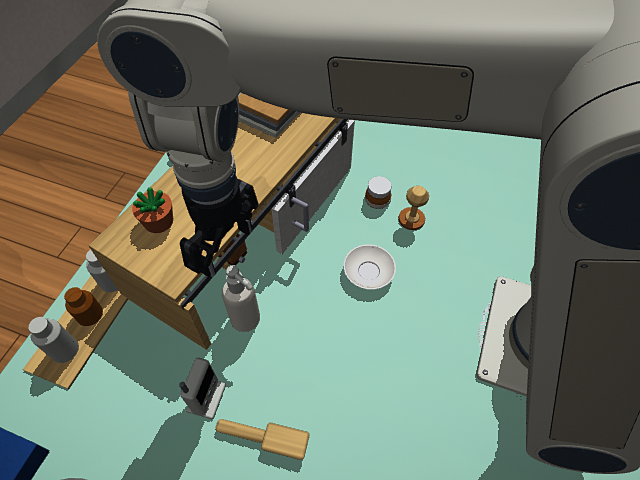

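```bash
python3 -m crank '[{"offset":[0.05,0.9,0],"delta_rot":[0,0,0],"claw":1},{"offset":[0.05,1.8,0],"delta_rot":[0,0,0],"claw":1},{"offset":[0.05,2.7,0],"delta_rot":[0,0,0],"claw":1},{"offset":[0.05,3.5,0],"delta_rot":[0,0,0],"claw":1},{"offset":[0.05,4.25,0],"delta_rot":[0,0,0],"claw":1},{"offset":[0.05,4.25,0],"delta_rot":[0,0,0],"claw":1},{"offset":[0.05,4.25,0],"delta_rot":[0,0,0],"claw":0.5},{"offset":[0.05,4.25,0],"delta_rot":[0,0,0],"claw":0.2},{"offset":[0.05,4.25,0],"delta_rot":[0,0,0],"claw":0.2},{"offset":[0.05,4.25,0],"delta_rot":[0,0,0],"claw":0.2},{"offset":[0.05,4.25,0],"delta_rot":[0,0,0],"claw":0.2}]' 40
python3 - <<'E'
from h import *
st(); snap('wrist','w8'); snap('scene','s8')
to([-.20,.20,.146],-11.45,90)
E
```

```text
clock: 10.52
ee_pos: [0.5674, 0.1575, 0.1322]
eef_rot: [0.704, -0.07, 0.071, -0.703]
wrist_force: [-0.4, -0.7, 5.7]
opening: 0.0277
t 10.53 cab [-0.048   0.2037  0.1322] q [ 0.13  0.37 -0.08  1.13 -0.    0.33] F [-0.4 -0.7  5.7] open 0.0277
T rows xyz: [[0.98, -0.198, 0.001], [0.001, -0.001, -1.0], [0.198, 0.98, -0.001]]
off [-6.08 -0.56 -0.14] rot [0.   0.01 0.01]
```

View pics/w8.png

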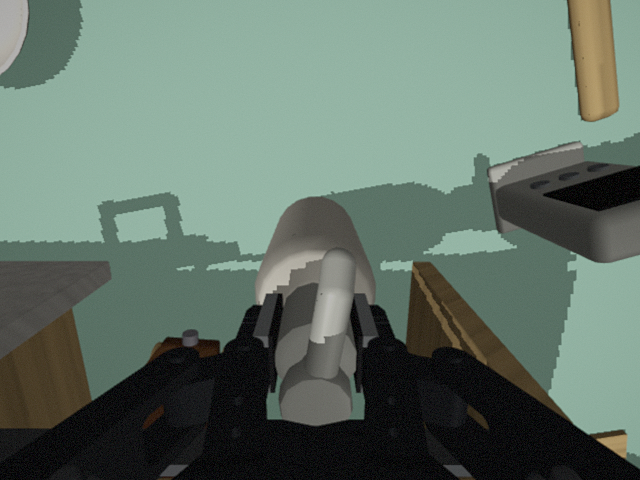

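View pics/s8.png

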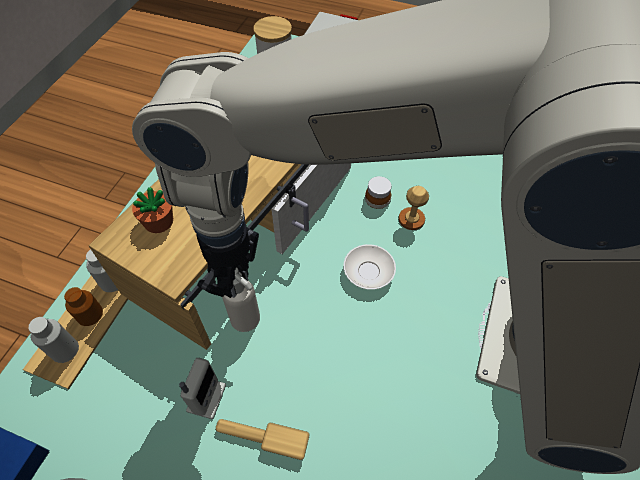

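```bash
python3 -m crank '[{"offset":[0,-0.3,0],"delta_rot":[0,0,0],"claw":0.2},{"offset":[-0.1,-0.6,0],"delta_rot":[0,0,0],"claw":0.2},{"offset":[-0.6,-0.7,0],"delta_rot":[0,0,0],"claw":0.2},{"offset":[-1.4,-0.7,0],"delta_rot":[0,0,0],"claw":0.2},{"offset":[-2.4,-0.7,0],"delta_rot":[0,0,0],"claw":0.2},{"offset":[-3.4,-0.7,0],"delta_rot":[0,0,0],"claw":0.2},{"offset":[-4.4,-0.7,0],"delta_rot":[0,0,0],"claw":0.2},{"offset":[-5.3,-0.7,-0.1],"delta_rot":[0,0,0],"claw":0.2},{"offset":[-5.8,-0.7,-0.1],"delta_rot":[0,0,0],"claw":0.2},{"offset":[-6.1,-0.7,-0.1],"delta_rot":[0,0,0],"claw":0.2},{"offset":[-6.1,-0.7,-0.1],"delta_rot":[0,0,0],"claw":0.2}]'
python3 - <<'E'
from h import *
st(); snap('wrist','w9'); snap('scene','s9')
E
```

```text
clock: 12.0
ee_pos: [0.4173, 0.1853, 0.1497]
eef_rot: [0.704, -0.07, 0.071, -0.703]
wrist_force: [-0.7, 0.7, -2.8]
opening: 0.0278
t 12.0 cab [-0.2006  0.2012  0.1497] q [ 0.23  0.14 -0.34  1.08 -0.    0.43] F [-0.7  0.7 -2.8] open 0.0278
T rows xyz: [[0.98, -0.197, 0.002], [0.001, -0.001, -1.0], [0.197, 0.98, -0.001]]
```

View pics/s9.png

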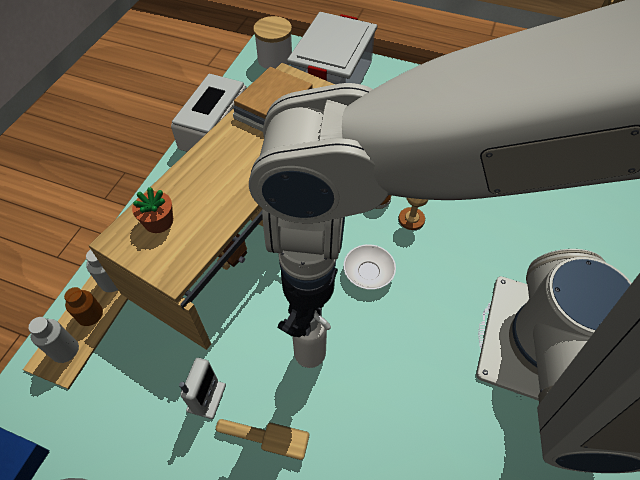

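View pics/w9.png

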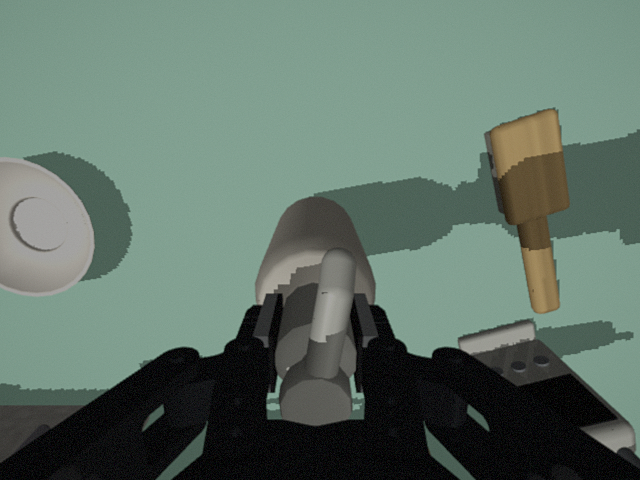

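```bash
python3 -m crank '[{"offset":[0,0.25,0],"delta_rot":[0,0,0],"claw":0.2},{"offset":[0,0.45,0],"delta_rot":[0,0,0],"claw":0.2},{"offset":[0,0.58,0],"delta_rot":[0,0,0],"claw":0.2},{"offset":[0,0.65,0],"delta_rot":[0,0,0],"claw":0.2},{"offset":[0,0.69,0],"delta_rot":[0,0,0],"claw":0.2},{"offset":[0,0.69,0],"delta_rot":[0,0,0],"claw":0.2}]'
```

```text
clock: 12.85
ee_pos: [0.418, 0.1852, 0.1324]
eef_rot: [0.704, -0.07, 0.071, -0.703]
wrist_force: [-0.8, 0.1, -3.3]
opening: 0.0279
```

```bash
python3 -m crank '[{"offset":[0,0.03,0],"delta_rot":[0,0,0],"claw":0.2},{"offset":[0,0.05,0],"delta_rot":[0,0,0],"claw":0.2},{"offset":[0,0.05,0],"delta_rot":[0,0,0],"claw":0.2}]'
```

```text
clock: 13.22
ee_pos: [0.4184, 0.1852, 0.1322]
eef_rot: [0.704, -0.069, 0.071, -0.703]
wrist_force: [-2.0, -1.7, 7.9]
opening: 0.0275
```

```bash
python3 -m crank '[{"offset":[0,0,0],"delta_rot":[0,0,0],"claw":0.4},{"offset":[0,0,0],"delta_rot":[0,0,0],"claw":0.6},{"offset":[0,0,0],"delta_rot":[0,0,0],"claw":0.8},{"offset":[0,0,0],"delta_rot":[0,0,0],"claw":0.9},{"offset":[0,-0.4,0],"delta_rot":[0,0,0],"claw":0.9},{"offset":[0,-1.2,0],"delta_rot":[0,0,0],"claw":0.9},{"offset":[0,-2.2,0],"delta_rot":[0,0,0],"claw":0.9},{"offset":[0,-3.4,0],"delta_rot":[0,0,0],"claw":0.9},{"offset":[0,-4.8,0],"delta_rot":[0,0,0],"claw":0.9},{"offset":[0,-4.8,0],"delta_rot":[0,0,0],"claw":0.9}]'
python3 - <<'E'
from h import *
st(); snap('wrist','w10'); snap('scene','s10')
def circ(q):
    A=np.c_[2*q[:,:2],np.ones(len(q))]; s=np.linalg.lstsq(A,(q[:,:2]**2).sum(1),rcond=None)[0]; return s[:2].round(4),np.sqrt(s[2]+s[:2]@s[:2]).round(4),len(q)
for fn in ['s10','w10']:
    f=load(fn); C=cab(world(f)); z=C[...,2]; ok=np.isfinite(z)
    box=lambda x0,x1,y0,y1,z0,z1: C[ok&(C[...,0]>x0)&(C[...,0]<x1)&(C[...,1]>y0)&(C[...,1]<y1)&(z>z0)&(z<z1)]
    for a,b in [(.01,.04),(.07,.105)]:
        q=box(-.26,-.14,.15,.25,a,b)
        if len(q)>20: print(fn,a,circ(q))
    for a,b in [(-.07,-.05),(-.027,-.024)]:
        q=box(a,b,-.06,.08,.03,.16); 
        if len(q): print('handle/door',len(q),np.percentile(q,[1,50,99],axis=0).round(4).tolist())
to([-.06,-.003,.25],-11.45,90)
E
```

```text
clock: 14.48
ee_pos: [0.419, 0.1856, 0.255]
eef_rot: [-0.703, 0.067, -0.073, 0.704]
wrist_force: [0.4, -0.7, -0.2]
opening: 0.077
t 14.47 cab [-0.199   0.2018  0.255 ] q [ 0.23  0.09 -0.13  1.34 -0.    0.43] F [ 0.4 -0.7 -0.2] open 0.077
T rows xyz: [[0.98, -0.198, 0.008], [0.008, 0.0, -1.0], [0.198, 0.98, 0.002]]
s10 0.01 (array([-0.1999,  0.2033]), np.float64(0.0296), 178)
s10 0.07 (array([-0.1999,  0.2033]), np.float64(0.0296), 248)
w10 0.01 (array([-0.1992,  0.2013]), np.float64(0.0298), 168)
w10 0.07 (array([-0.1991,  0.2013]), np.float64(0.0298), 250)
handle/door 392 [[-0.0662, -0.0063, 0.0694], [-0.0636, 0.0003, 0.0879], [-0.0506, 0.0025, 0.1089]]
handle/door 414 [[-0.027, -0.0594, 0.0309], [-0.0265, -0.021, 0.0455], [-0.025, 0.0393, 0.1569]]
off [ 5.59  0.12 -8.18] rot [-0.    0.    0.02]
```

View pics/s10.png

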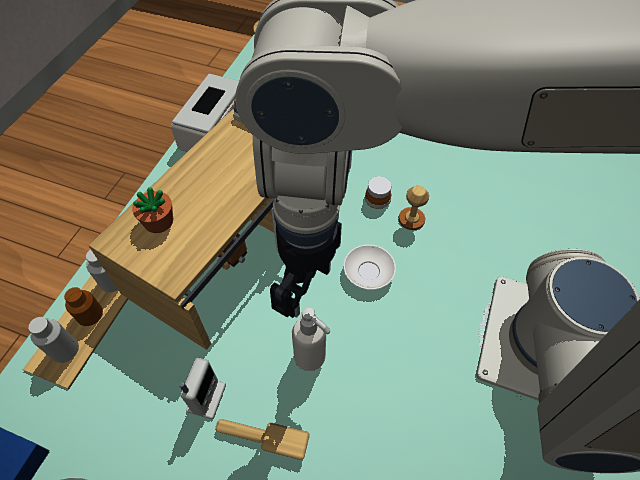

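```bash
python3 -m crank '[{"offset":[0.6,0,-0.9],"delta_rot":[0,0,0],"claw":0.6},{"offset":[1.3,0,-1.9],"delta_rot":[0,0,0],"claw":0.6},{"offset":[2,0,-3],"delta_rot":[0,0,0],"claw":0.6},{"offset":[2.8,0,-4.1],"delta_rot":[0,0,0],"claw":0.6},{"offset":[3.6,0,-5.2],"delta_rot":[0,0,0],"claw":0.6},{"offset":[4.3,0,-6.3],"delta_rot":[0,0,0],"claw":0.6},{"offset":[5,0,-7.3],"delta_rot":[0,0,0],"claw":0.6},{"offset":[5.6,0,-8.15],"delta_rot":[0,0,0],"claw":0.6},{"offset":[5.6,0.8,-8.15],"delta_rot":[0,0,0],"claw":0.6},{"offset":[5.6,1.5,-8.15],"delta_rot":[0,0,0],"claw":0.6},{"offset":[5.6,1.5,-8.15],"delta_rot":[0,0,0],"claw":0.6}]'
python3 - <<'E'
from h import *
st(); snap('wrist','w11'); snap('scene','s11')
f=load('w11'); C=cab(world(f)); z=C[...,2]; ok=np.isfinite(z)
q=C[ok&(C[...,0]>-.075)&(C[...,0]<-.05)&(abs(C[...,1])<.03)&(z>.07)&(z<.165)]; print(np.percentile(q,[1,50,99],axis=0).round(4))
to([-.06,-.002,.12],-11.45,90)
E
```

```text
clock: 15.95
ee_pos: [0.5141, -0.042, 0.2135]
eef_rot: [-0.704, 0.07, -0.07, 0.704]
wrist_force: [0.8, -0.2, 1.4]
opening: 0.0513
t 15.95 cab [-0.0607 -0.0024  0.2135] q [-0.24  0.21 -0.09  1.27  0.   -0.05] F [ 0.8 -0.2  1.4] open 0.0513
T rows xyz: [[0.98, -0.198, 0.0], [0.0, 0.0, -1.0], [0.198, 0.98, 0.0]]
[[-0.066  -0.0084  0.0737]
 [-0.0636 -0.0036  0.1475]
 [-0.0507  0.0013  0.1547]]
off [-0.02  3.81  0.01] rot [-0.    0.01  0.02]
```

View pics/w11.png

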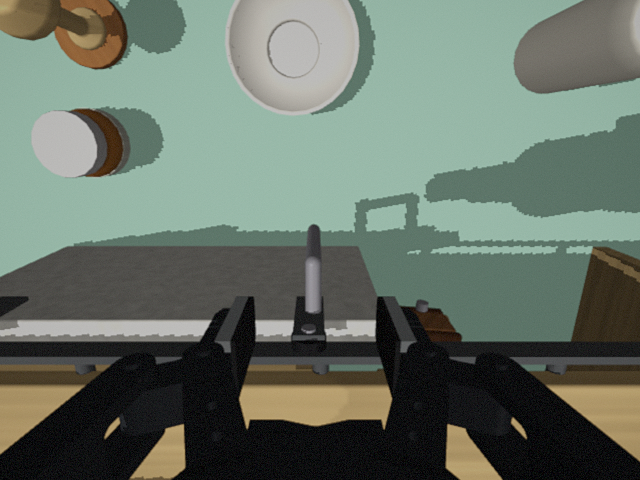

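View pics/s11.png

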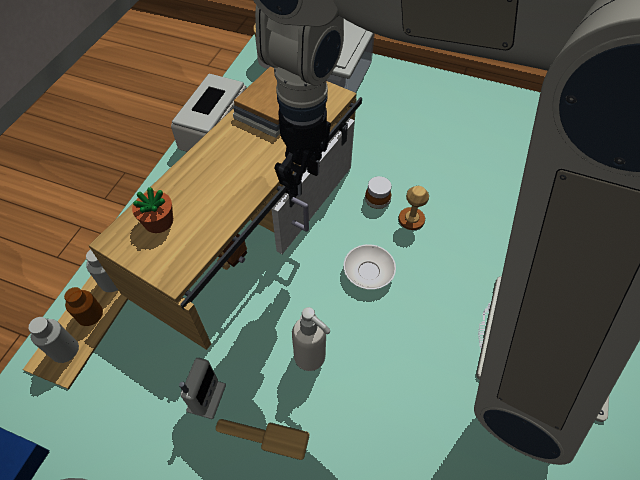

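```bash
python3 -m crank '[{"offset":[-0.05,0.8,0],"delta_rot":[0,0,0],"claw":0.6},{"offset":[-0.05,1.6,0],"delta_rot":[0,0,0],"claw":0.6},{"offset":[-0.05,2.4,0],"delta_rot":[0,0,0],"claw":0.6},{"offset":[-0.05,3.2,0],"delta_rot":[0,0,0],"claw":0.6},{"offset":[-0.05,3.7,0],"delta_rot":[0,0,0],"claw":0.6},{"offset":[-0.05,3.7,0],"delta_rot":[0,0,0],"claw":0.6},{"offset":[-0.05,3.7,0],"delta_rot":[0,0,0],"claw":0.3},{"offset":[-0.05,3.7,0],"delta_rot":[0,0,0],"claw":0},{"offset":[-0.05,3.7,0],"delta_rot":[0,0,0],"claw":0},{"offset":[-0.05,3.7,0],"delta_rot":[0,0,0],"claw":0}]' 25
python3 - <<'E'
from h import *
st(); snap('wrist','w12')
s=readout.get_state(); c=cab(s['ee_pos'])
to([c[0],.235,c[2]],-11.45,90)
E
```

```text
clock: 17.3
ee_pos: [0.5144, -0.042, 0.1236]
eef_rot: [0.704, -0.069, 0.072, -0.703]
wrist_force: [-0.1, -0.3, 5.2]
opening: 0.0089
t 17.3 cab [-0.0603 -0.0024  0.1236] q [-0.24  0.26 -0.27  1.04  0.   -0.05] F [-0.1 -0.3  5.2] open 0.0089
T rows xyz: [[0.98, -0.198, 0.005], [0.005, -0.001, -1.0], [0.198, 0.98, -0.0]]
off [ 0.01 -0.    9.49] rot [0.   0.01 0.03]
```

View pics/w12.png

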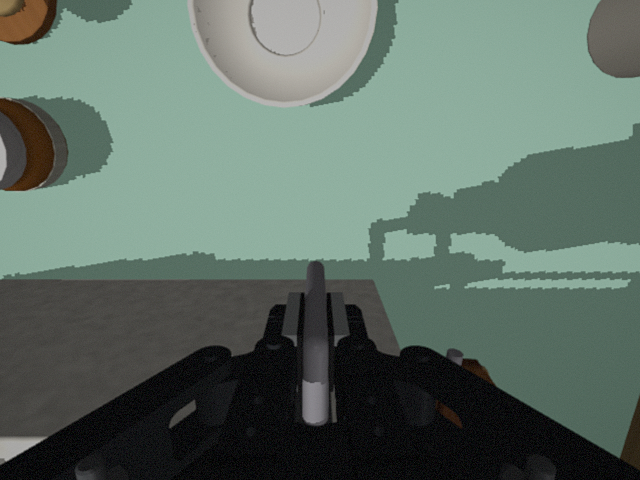

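```bash
python3 -m crank '[{"offset":[0,0,0.1],"delta_rot":[0,0,0],"claw":0},{"offset":[0,0,0.4],"delta_rot":[0,0,0],"claw":0},{"offset":[0,0,0.8],"delta_rot":[0,0,0],"claw":0},{"offset":[0,0,1.3],"delta_rot":[0,0,0],"claw":0},{"offset":[0,0,1.8],"delta_rot":[0,0,0],"claw":0},{"offset":[0,0,2.3],"delta_rot":[0,0,0],"claw":0},{"offset":[0,0,2.8],"delta_rot":[0,0,0],"claw":0},{"offset":[0,0,3.3],"delta_rot":[0,0,0],"claw":0},{"offset":[0,0,3.8],"delta_rot":[0,0,0],"claw":0},{"offset":[0,0,4.2],"delta_rot":[0,0,0],"claw":0},{"offset":[0,0,4.5],"delta_rot":[0,0,0],"claw":0},{"offset":[0,0,4.6],"delta_rot":[0,0,0],"claw":0}]'
python3 - <<'E'
from h import *
st(); snap('scene','s13');snap('wrist','w13')
s=readout.get_state(); c=cab(s['ee_pos'])
to([-.0605,.235,.1236],-11.45,90)
E
```

```text
clock: 18.85
ee_pos: [0.5373, 0.0711, 0.1236]
eef_rot: [0.704, -0.068, 0.072, -0.703]
wrist_force: [0.0, -2.8, 3.1]
opening: 0.0094
t 18.85 cab [-0.0604  0.1131  0.1236] q [-0.02  0.3  -0.21  1.06 -0.    0.18] F [ 0.  -2.8  3.1] open 0.0094
T rows xyz: [[0.98, -0.197, 0.005], [0.005, -0.001, -1.0], [0.197, 0.98, -0.0]]
off [0.   0.   4.87] rot [-0.01  0.01  0.03]
```

View pics/s13.png

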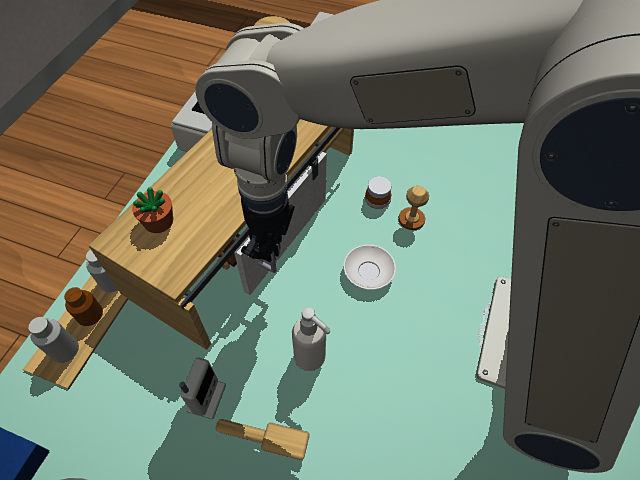

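View pics/w13.png

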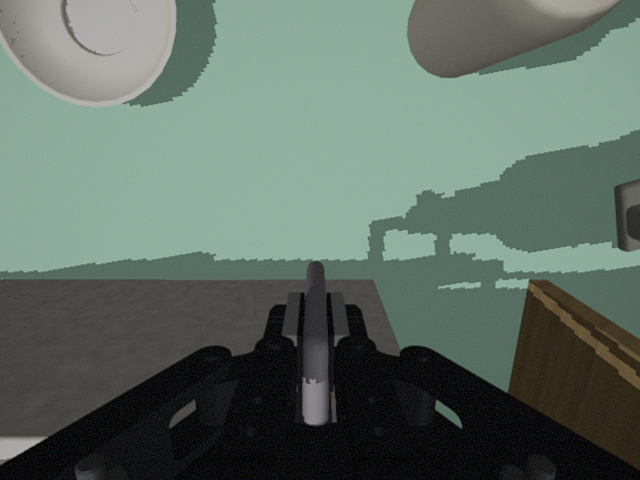

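Door slides with ~3 N. Continue to about 12 mm short of shut.

```bash
python3 -m crank '[{"offset":[0,0,0.15],"delta_rot":[0,0,0],"claw":0},{"offset":[0,0,0.5],"delta_rot":[0,0,0],"claw":0},{"offset":[0,0,1],"delta_rot":[0,0,0],"claw":0},{"offset":[0,0,1.5],"delta_rot":[0,0,0],"claw":0},{"offset":[0,0,2],"delta_rot":[0,0,0],"claw":0},{"offset":[0,0,2.5],"delta_rot":[0,0,0],"claw":0},{"offset":[0,0,3],"delta_rot":[0,0,0],"claw":0},{"offset":[0,0,3.4],"delta_rot":[0,0,0],"claw":0},{"offset":[0,0,3.8],"delta_rot":[0,0,0],"claw":0},{"offset":[0,0,4.1],"delta_rot":[0,0,0],"claw":0},{"offset":[0,0,4.3],"delta_rot":[0,0,0],"claw":0},{"offset":[0,0,4.4],"delta_rot":[0,0,0],"claw":0}]'
python3 - <<'E'
from h import *
st(); snap('wrist','w14')
f=load('w14'); C=cab(world(f)); z=C[...,2]; ok=np.isfinite(z)
q=C[ok&(C[...,0]>-.029)&(C[...,0]<-.02)&(C[...,1]>.15)&(C[...,1]<.275)&(z>.02)&(z<.15)]; print('door',np.percentile(q,[1,50,99],axis=0).round(4))
q=C[ok&(C[...,0]>-.035)&(C[...,0]<-.02)&(C[...,1]>.27)&(C[...,1]<.31)&(z>.02)&(z<.15)]; print('panel',len(q),np.percentile(q,[1,50,99],axis=0).round(4) if len(q) else 0)
to([-.0605,.235,.1236],-11.45,90)
E
```

```text
clock: 20.45
ee_pos: [0.5592, 0.1793, 0.1237]
eef_rot: [-0.703, 0.068, -0.072, 0.704]
wrist_force: [3.0, -3.1, -0.7]
opening: 0.0093
t 20.45 cab [-0.0604  0.2234  0.1237] q [ 0.17  0.37 -0.1   1.1  -0.    0.37] F [ 3.  -3.1 -0.7] open 0.0093
T rows xyz: [[0.98, -0.197, 0.005], [0.005, -0.0, -1.0], [0.197, 0.98, 0.001]]
door [[-0.0276  0.1505  0.0209]
 [-0.0268  0.1819  0.069 ]
 [-0.026   0.2674  0.1468]]
panel 1827 [[-0.0257  0.2806  0.021 ]
 [-0.0248  0.2873  0.0714]
 [-0.0204  0.2955  0.1459]]
off [-0.    0.    0.46] rot [-0.01  0.01  0.03]
```

View pics/w14.png

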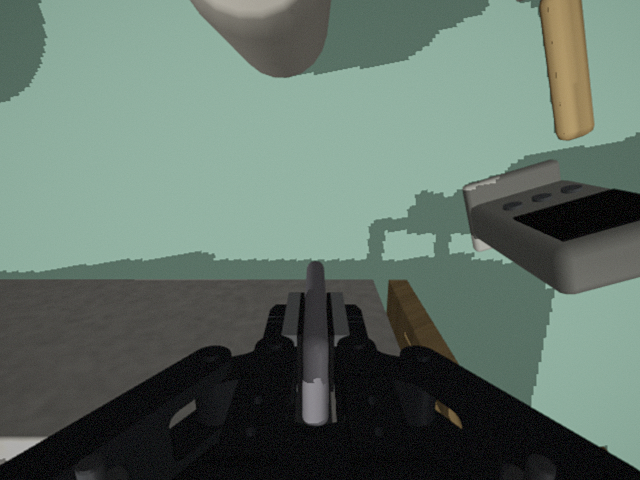

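```bash
python3 -m crank '[{"offset":[0,0,0.06],"delta_rot":[0,0,0],"claw":0},{"offset":[0,0,0.12],"delta_rot":[0,0,0],"claw":0},{"offset":[0,0,0.18],"delta_rot":[0,0,0],"claw":0},{"offset":[0,0,0.24],"delta_rot":[0,0,0],"claw":0},{"offset":[0,0,0.3],"delta_rot":[0,0,0],"claw":0},{"offset":[0,0,0.35],"delta_rot":[0,0,0],"claw":0},{"offset":[0,0,0.39],"delta_rot":[0,0,0],"claw":0},{"offset":[0,0,0.43],"delta_rot":[0,0,0],"claw":0}]'; python3 -m crank '[{"offset":[0,0,0.03],"delta_rot":[0,0,0],"claw":0},{"offset":[0,0,0.06],"delta_rot":[0,0,0],"claw":0}]'
```

```text
clock: 21.5
ee_pos: [0.5613, 0.1901, 0.1236]
eef_rot: [-0.703, 0.068, -0.072, 0.704]
wrist_force: [2.9, -3.6, -1.0]
opening: 0.009
clock: 21.75
ee_pos: [0.5616, 0.1914, 0.1236]
eef_rot: [-0.704, 0.068, -0.072, 0.704]
wrist_force: [2.9, -5.5, 0.3]
opening: 0.0089
```

```bash
python3 -m crank '[{"offset":[0,0,0.03],"delta_rot":[0,0,0],"claw":0},{"offset":[0,0,0.06],"delta_rot":[0,0,0],"claw":0}]'; python3 -c "
from h import *
st()"
```

```text
clock: 22.0
ee_pos: [0.5616, 0.1914, 0.1236]
eef_rot: [0.705, -0.069, 0.072, -0.703]
wrist_force: [1.5, -13.2, 1.6]
opening: 0.0092
t 22.0 cab [-0.0604  0.2358  0.1236] q [ 0.19  0.38 -0.08  1.11 -0.    0.39] F [  1.5 -13.2   1.6] open 0.0092
T rows xyz: [[0.98, -0.198, 0.005], [0.004, -0.003, -1.0], [0.198, 0.98, -0.002]]
```

```bash
python3 -m crank '[{"offset":[0,0,0],"delta_rot":[0,0,0],"claw":0.2},{"offset":[0,0,0],"delta_rot":[0,0,0],"claw":0.4},{"offset":[0,0,0],"delta_rot":[0,0,0],"claw":0.6},{"offset":[0,0,0],"delta_rot":[0,0,0],"claw":0.6},{"offset":[0,-0.5,0],"delta_rot":[0,0,0],"claw":0.6},{"offset":[0,-1.5,0],"delta_rot":[0,0,0],"claw":0.6},{"offset":[0,-2.7,0],"delta_rot":[0,0,0],"claw":0.6},{"offset":[0,-4,0],"delta_rot":[0,0,0],"claw":0.6},{"offset":[0,-5.2,0],"delta_rot":[0,0,0],"claw":0.6},{"offset":[0,-5.2,0],"delta_rot":[0,0,0],"claw":0.6}]'
python3 - <<'E'
from h import *
st(); snap('wrist','w15');snap('scene','s15')
for fn in ['w15','s15']:
    f=load(fn); C=cab(world(f)); z=C[...,2]; ok=np.isfinite(z)
    q=C[ok&(C[...,0]>-.075)&(C[...,0]<-.05)&(C[...,1]>.2)&(C[...,1]<.27)&(z>.07)&(z<.156)]
    if len(q): print(fn,'handle',np.percentile(q,[1,50,99],axis=0).round(4).tolist())
E
```

```text
clock: 23.25
ee_pos: [0.5619, 0.1921, 0.2568]
eef_rot: [0.704, -0.067, 0.074, -0.703]
wrist_force: [1.0, 1.1, -1.0]
opening: 0.0512
t 23.25 cab [-0.0603  0.2365  0.2568] q [ 0.19  0.32  0.18  1.42 -0.    0.39] F [ 1.   1.1 -1. ] open 0.0512
T rows xyz: [[0.98, -0.198, 0.01], [0.009, -0.002, -1.0], [0.198, 0.98, -0.0]]
w15 handle [[-0.066, 0.2313, 0.0722], [-0.0634, 0.2363, 0.1497], [-0.0503, 0.2408, 0.155]]
s15 handle [[-0.0671, 0.234, 0.073], [-0.0642, 0.2407, 0.1231], [-0.0508, 0.2432, 0.1556]]
```

View pics/w15.png

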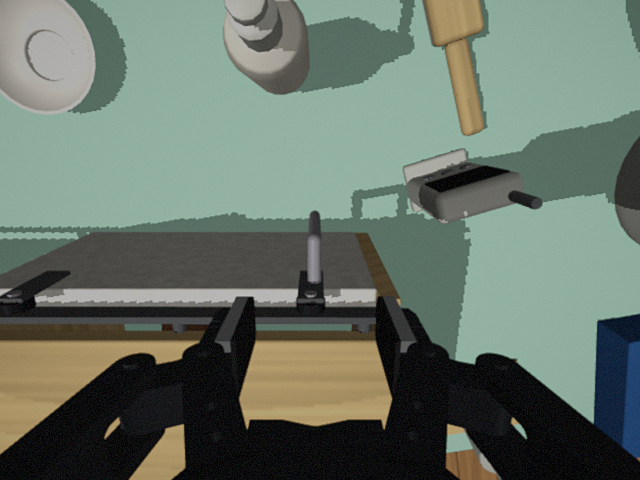

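View pics/s15.png

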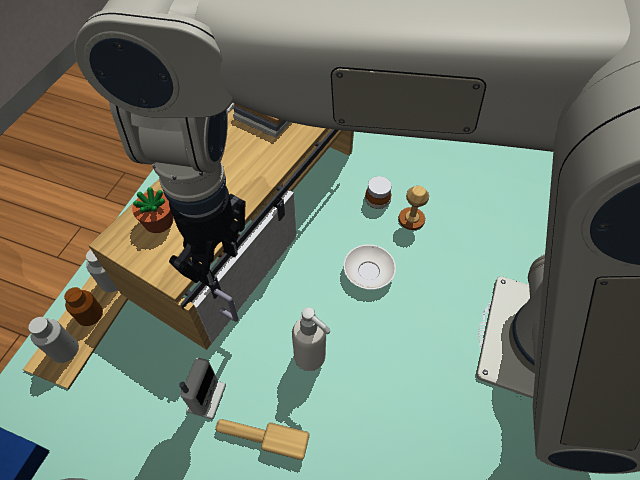

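Run:
```python
from h import *
f=load('w15'); cv2.imwrite('pics/w15z.png',cv2.resize(f['p'][215:325,250:410],None,fx=4.5,fy=4.5,interpolation=cv2.INTER_NEAREST)[:,:,::-1])
C=cab(world(f)); 
for v in (240,255,270): print([tuple(C[v,u,:2].round(3)) for u in range(350,384,4)])
```

```text
[(np.float64(-0.027), np.float64(0.272)), (np.float64(-0.027), np.float64(0.277)), (np.float64(-0.025), np.float64(0.282)), (np.float64(-0.025), np.float64(0.286)), (np.float64(-0.025), np.float64(0.29)), (np.float64(-0.025), np.float64(0.294)), (np.float64(-0.015), np.float64(0.304)), (np.float64(-0.015), np.float64(0.308)), (np.float64(-0.015), np.float64(0.313))]
[(np.float64(-0.027), np.float64(0.268)), (np.float64(-0.027), np.float64(0.272)), (np.float64(-0.027), np.float64(0.276)), (np.float64(-0.027), np.float64(0.279)), (np.float64(-0.025), np.float64(0.284)), (np.float64(-0.025), np.float64(0.287)), (np.float64(-0.025), np.float64(0.291)), (np.float64(-0.025), np.float64(0.295)), (np.float64(0.003), np.float64(0.314))]
[(np.float64(-0.027), np.float64(0.265)), (np.float64(-0.027), np.float64(0.268)), (np.float64(-0.027), np.float64(0.272)), (np.float64(-0.027), np.float64(0.275)), (np.float64(-0.027), np.float64(0.278)), (np.float64(-0.025), np.float64(0.282)), (np.float64(-0.026), np.float64(0.285)), (np.float64(-0.025), np.float64(0.289)), (np.float64(-0.025), np.float64(0.292))]
```

View pics/w15z.png

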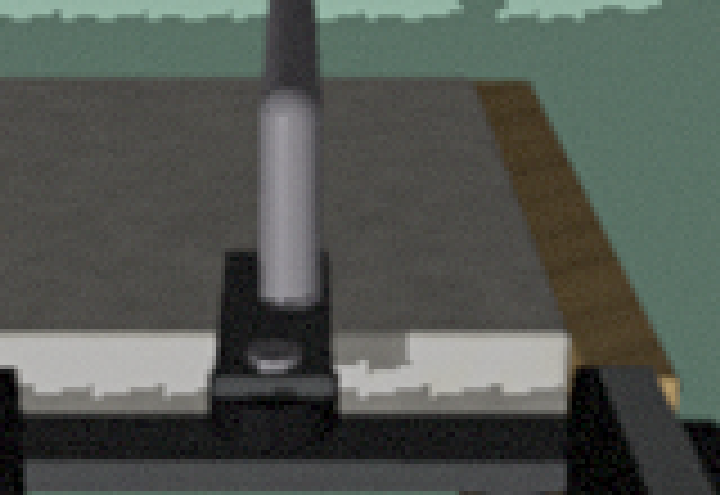

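The zoomed view shows the door's edge flush against the wooden frame panel with no gap. The gripper is clear of everything, so I'm handing in.

```bash
python3 -c "
from workcell import close_job
print(close_job())"
```

```text
the job is handed in; nothing more can be done
None
```

The job is done and handed in at about 23 s on the robot's clock, with the car in the bay, the bottle outside and the door shut. Positions below are in the cabinet frame.

- **Car:** I pushed it straight into the bay on its wheels with the gripper tilted under the rail. Its rear face ended at x ≈ +36 mm and the rear stud at +27 mm, both behind the door. It was upright when I last saw it clearly, and I saw nothing hit it when the door closed.
- **Bottle:** I lifted it by the collar and set it down at x ≈ -200, y ≈ +202 mm, clear of the door and of the handle's path. Circle fits low and high on the body gave the same centre, so it stands upright.
- **Door:** I drew it along by the handle, at about 12 mm/s or less over the last stretch, until it stopped moving and the force rose to about 13 N. After I released it, the images showed the door edge flush against the frame. The wrist camera put the handle at y ≈ 236 mm against the expected 235, and the scene camera at about 239–240, within the 4–5 mm the cameras differed by throughout.
- **Other objects:** the dish, jar, monitor, brush and rattle look unmoved in the final picture; I did not measure them again.
- **One problem:** my first tilted approach to the car ran into a joint range limit (joint 3). The tool stopped about 14 mm to the left of the target without touching anything, so I came in again at a steeper angle.

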